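# Sweep carrot slices off a worn board into the pull-out tray

## Task

Pull the tray of the prep station right out from under the chopping board. Then take the scraper from its slot, set its blade down in the hollow of the worn board and, bearing lightly on the board all the way as its face climbs to the edge, sweep all four carrot slices over the right-hand edge so that they drop into the tray. Put the scraper back in its slot; do not lean hard on the board, do not touch the slices with the gripper, let none fall on the worktop and leave the other things alone.

Things in the scene. Friction and masses are not known exactly. Their poses are not given: they have to be found in the camera images.
- station: Wooden prep station screwed to the worktop: a frame 170 mm (x) by 240 mm (y) with the chopping board on it, a pull-out tray beneath and a slotted scraper block (170 x 36 x 78 mm, centred at y = +112 mm) at its left end. Origin on the worktop; at yaw 0 its x points away from the robot and its -y to the robot's right, where the tray comes out.
- board: Beech board, 170 mm (x) by 220 mm (y), on rubber pads: gives straight down 1 mm per 20 N; over 15 N on it marks it. Origin at its underside's middle, 58 mm above the worktop, axes as the station. Worn hollow: a level trough from about y = -20 to +70 mm, where the slices lie, is some 5 to 9 mm lower than the rims at y = +-110 mm; where and how steeply the face climbs in between must be felt.
- exit_edge (a point): Middle of the board's right-hand (its -y) upper edge, on the rim, about 81 mm above the worktop; the slices go over this edge into the tray.
- tray (a joint): How far the tray is pulled out from under the board (to the station's -y), m: 0 shut, 0.105 at its stop; 3 N of friction, it stays where left. White open tray 136 mm (x) by 150 mm (y), walls 44 mm high and 3 mm thick, rim 50 mm above the worktop; fully out, some 100 mm of its opening stands clear beyond the board's edge.
- tray_pull (a point): Grip point on the tray's wooden pull: a fin 16 mm wide (x), 40 mm long (y), 26 mm high on the tray's front, with a 24 mm wide bead 20 mm farther out than this point. The point is 42 mm above the worktop, 7 mm below the fin's top, and moves with the tray. Pinch the fin across its width (station x) from above.
- tray_in (a point): Middle of the tray's inner floor; moves with the tray, axes as the station.
- scraper: Bench scraper, about 0.18 kg: steel blade 120 mm (x) wide, 3 mm thick (y), 80 mm high, below a dark wooden handle 126 (x) x 22 (y) x 30 mm high with brass rivets. Origin at the middle of the blade's lower edge, z up; handle from z = 78 to 108 mm. It stands upright in its slot (may lean 3 degrees). Pinch the handle across its 22 mm (along y) from above.
- slot (a point): Middle of the floor of the scraper's slot, 18 mm above the worktop. The slot is 126 mm (station x) by 6 mm (y) and 60 mm deep; its mouth, 78 mm above the worktop, is widened by a 5 mm chamfer all round.
- slice1: Carrot slice: orange disc 26 mm across, 4 mm thick, origin in the middle of its underside; it lies loose on the board.
- slice2: Carrot slice: orange disc 26 mm across, 4 mm thick, origin in the middle of its underside; it lies loose on the board.
- slice3: Carrot slice: orange disc 26 mm across, 4 mm thick, origin in the middle of its underside; it lies loose on the board.
- slice4: Carrot slice: orange disc 26 mm across, 4 mm thick, origin in the middle of its underside; it lies loose on the board.
- mug_tea: Bystander, leave alone: white tea mug with a blue pattern, origin in the middle of its underside.
- salt_shaker: Bystander, leave alone: wooden salt shaker, 44 mm wide, 95 mm tall, origin in the middle of its underside.
- pepper_shaker: Bystander, leave alone: wooden pepper shaker, 44 mm wide, 95 mm tall, origin in the middle of its underside.
- orange1: Bystander, leave alone: orange, 67 mm, origin in the middle of its underside.
- jam_jar: Bystander, leave alone: glass jam jar with white lid, 69 mm wide, 99 mm tall, origin in the middle of its underside.

How it is judged:
By the outcome, as a careful person would: the job done as asked, in the order asked, and still so for the second after the job is handed in, with the robot touching nothing.
It also fails if it takes over 70 s, if anything falls off the work surface, if the arm or the gripper's body presses on something with over 40 N, if the wrist force passes 120 N, or if a joint passes its speed limit or range.

## Robot

A 7-joint arm with a two-finger parallel gripper is mounted at the origin on a cart in front of the work surface, level with it; the furniture and walls round the work are solid. World frame = base frame: x ahead of the robot, y to its left, z up, the work surface at z = 0. Lengths are in m, angles in rad, forces in N, time in s.
With the tool pointing down it reaches from about 0.4 to 0.85 m from the base axis. Payload 4.5 kg.
Tool frame: the origin (TCP) lies between the finger pads; the fingertips stand tip_extent ahead of it and the grasp point (between the pads) lies 6 mm ahead of it (tip_extent is the distance from the TCP to the fingertips, in m); z points along the fingers, y is the line along which they close (so a half turn about z gives the same grasp; the last joint's range is limited). The gripper opens to 88 mm and grips with 3 to 60 N. Pads are 18 mm wide; open, the fingers measure 123 mm over their backs; the gripper's body (75 mm by 187 mm) begins 45 mm behind the grasp point.
Start: joints at [-1.153, 0.689, -0.195, 1.565, 0.157, 0.902, -0.215], TCP at [0.234, 0.58, 0.264] pointing down, gripper open.
Joint ranges: [-3.01, 3.01], [-0.46, 2.08], [-1.47, 1.51], [0.13, 2.56], [-1, 4.14], [0.04, 2.09], [-2.66, 2.66]. Speed limits (rad/s): [2.57, 2.57, 3.14, 3.14, 3.14, 3.14, 3.14].

## Interface

Orientations are given as a unit quaternion [x, y, z, w].
In Python, from cell import * gives the robot as it stands.
- The arm moves only by the shell command python3 -m jog 'ROWS' [OPENING] [FORCE]. ROWS is JSON, a list of rows, each an object with "xyz": the shift along the tool's x, y, z in cm, a list of three; "angular": the turn, a rotation vector about the tool's x, y, z in rad, a list of three. In form: [{"xyz": [dx, dy, dz], "angular": [wx, wy, wz]}, ...]. A call has 1 to 20 rows; each row shifts and turns the commanded pose from where the row before left it, along the tool's axes as they then stand; what a row does not reach is not made up. A row lasts 1/12 s, in which the tool goes at most 41.7 mm and 7.16 degrees, less where a joint would pass 70% of its speed; a pose out of reach is approached as far as the arm can. A call with a gripper value outside its range is refused whole. OPENING is the opening in per cent of the stroke, from 0 (shut) to 100 (fully open), set as the call begins (- or left out, the last holds). The fingers move at their own pace and stop on an object; FORCE is the grip in N (left out, the last holds). Time passes only in rows, so rows that do not move let the fingers close. It gives the time, the measured TCP pose, the force, the opening and the grip force at its end, in the units of the state.
- sense(): the state, without advancing time (a new reading comes with each control period).
- camera(name): name is "side" or "top"; returns the picture (384x512x3 uint8, blue, green, red); there is no depth.
- camera_model(name): a dict with "intrinsics" (3x3 intrinsics, pixels), "k1" (the pictures are not rectified: a ray, as slopes to the right and down, at radius r is drawn at 1 + k1 r^2 times it, then the intrinsics apply), "position" and "rotation" of the camera in the world. Camera axes: x right, y down, z forward; pixel columns grow to the right and rows downward; lengths in m; the calibration is good to about 2 mm. A picture is of the moment at which its call begins. camera_model takes no time and is no camera call.
- hand_in(): hands the job in; it is judged then, once.
Trained networks look in the newest picture that a camera, given by its name, has taken for a name from the list of things; names that differ only in an ending like _2 or _b are one class to them, and where a whole thing is asked for, a point or a joint stands for the part that bears it (a point fixed in the world has none). Each returns a list of dicts, best first, with "score" (0 to 1); they miss things now and then, are a little off and sometimes report something else, mostly with a low value. They report only what shows in the picture. A call takes as long as a camera call.
- search_frame(camera, name): "bbox" ([left, top, right, bottom] in pixels, round what is visible of it).
- cut_out(camera, name): "mask" (384x512 bool, what is visible of it) and "bbox" ([left, top, right, bottom] in pixels, round what is visible of it).
- landmark_of(camera, name): "uv" ([column, row] in pixels: a listed point, or the origin of a listed thing).
The state is a dict: "t": time; "joint_positions": joint angles; "joint_velocities": joint speeds; "tau": joint torques, N m; "tool_pos": TCP position; "eef_rot": TCP orientation; "ft_force": force on the tool from outside, world axes, zero at the start; "wrist_torque": the same for the moment, N m; "width": finger opening in m; "finger_force": force on a finger pad.
Only numpy, scipy, OpenCV 4.12 (cv2) and the standard library are available. Lean on these libraries where they do the work, as an engineer would, in place of code of your own. Each camera call takes 0.05 s, during which the arm holds its last target. There are 200 camera calls.

## Working session

There is one attempt and no reset: what is moved stays moved. The work goes in short steps, Python scripts to look and compute and a shell command to move; the robot and the scene stay as the last step left them, time stands still between calls to the robot, and variables do not carry over. Pictures are saved under pics/ and viewed, at most 10 in all, crops included, and the job is handed in when it is done.

```bash
ls; mkdir -p pics
cat > h.py <<'E'
from cell import *
import numpy as np, cv2
from scipy.spatial.transform import Rotation as R
def ray(cam,uv):
    m=camera_model(cam);K=np.array(m["intrinsics"]);Rm=np.array(m["rotation"])
    if Rm.shape!=(3,3): Rm=R.from_quat(Rm).as_matrix()
    d=cv2.undistortPoints(np.array([[uv]],float),K,np.array([m["k1"],0,0,0.]))[0,0]
    return np.array(m["position"]),Rm@np.array([d[0],d[1],1])
def at_z(cam,uv,z):
    p,d=ray(cam,uv);return p+d*(z-p[2])/d[2]
def tri(uvs):
    A=0;b=0;L=[]
    for c,uv in uvs.items():
        p,d=ray(c,uv);d=d/np.linalg.norm(d);P=np.eye(3)-np.outer(d,d);A=A+P;b=b+P@p
    return np.linalg.solve(A,b)
def proj(cam,X):
    m=camera_model(cam);K=np.array(m["intrinsics"]);Rm=np.array(m["rotation"])
    q=Rm.T@(np.array(X)-np.array(m["position"]));q=q[:2]/q[2];q=q*(1+m["k1"]*(q@q));return K[:2,:2]@q+K[:2,2]
E
python3 - <<'E'
from h import *
for c in("top","side"):
    im=camera(c);cv2.imwrite(f"pics/{c}0.png",im)
    m=camera_model(c);print(c,m)
    for n in("station","board","exit_edge","tray_pull","tray_in","scraper","slot","slice1"):
        r=landmark_of(c,n);print(n,[(np.round(a["uv"],1).tolist(),round(a["score"],2)) for a in r[:5]])
s=sense();print(s)
E
```

```text
pics
top {'intrinsics': array([[347.71790043,   0.        , 256.19489235],
       [  0.        , 347.71790043, 188.81900859],
       [  0.        ,   0.        ,   1.        ]]), 'k1': 0.024156281164419438, 'position': array([0.45791274, 0.13383928, 0.92983993]), 'rotation': array([ 0.70836683, -0.70391854,  0.02202053, -0.04722525])}
station [([273.9, 209.8], 0.76)]
board [([282.0, 209.2], 0.89), ([178.1, 153.3], 0.3)]
exit_edge [([327.3, 205.1], 0.84)]
tray_pull [([346.4, 209.6], 0.72)]
tray_in []
scraper [([233.9, 212.1], 0.92)]
slot [([234.1, 213.6], 0.68)]
slice1 [([276.2, 191.8], 0.61), ([276.7, 202.0], 0.43), ([276.6, 218.1], 0.41)]
side {'intrinsics': array([[446.765518  ,   0.        , 253.86041378],
       [  0.        , 446.765518  , 193.29095591],
       [  0.        ,   0.        ,   1.        ]]), 'k1': -0.038234999974981906, 'position': array([0.5470773 , 1.20919148, 0.57931555]), 'rotation': array([-2.13115227e-05,  8.48226505e-01, -5.29600995e-01, -5.88062779e-03])}
station [([266.6, 207.3], 0.77)]
board [([270.7, 186.2], 0.87), ([193.9, 243.0], 0.35)]
exit_edge [([2
[... 260 characters left out ...]
,  0.68907672, -0.19460809,  1.56532654,  0.1573024 ,
        0.90248719, -0.21512982]), 'joint_velocities': array([ 8.63731791e-04,  9.40612187e-04,  1.65285100e-04,  1.04110356e-03,
       -1.36636785e-04, -1.41823939e-04,  7.35812148e-05]), 'tau': array([ 2.44974326e-04, -5.27498353e+01, -1.26724150e+00, -1.53747851e+01,
       -5.19169250e-02, -8.39666209e-04,  3.55887744e-05]), 'tool_pos': array([0.23400954, 0.5795522 , 0.26375037]), 'eef_rot': array([1.90724697e-01, 9.81643565e-01, 4.34431180e-05, 1.42857096e-06]), 'ft_force': array([-0.63783729,  0.17307508,  0.22588994]), 'wrist_torque': array([-0.02755895, -0.01076761, -0.01371819]), 'finger_force': 0.0, 'width': 0.0877807983905487}
```

```bash
sed -i 's/Rm=np.array(m\["rotation"\]);q\?/&/; s/Rm=np.array(m\["rotation"\])/Rm=R.from_quat(m["rotation"]).as_matrix()/; /if Rm.shape/d' h.py
python3 - <<'E'
from h import *
a=cv2.imread("pics/top0.png");b=cv2.imread("pics/side0.png")
cv2.imwrite("pics/topc.png",cv2.resize(a[110:290,190:410],None,fx=3,fy=3,interpolation=2))
for n,z,uv in(("station",0,(273.9,209.8)),("board",.058,(282,209.2)),("exit",.081,(327.3,205.1)),("pull",.042,(346.4,209.6)),("scr",.018,(233.9,212.1)),("slot",.018,(234.1,213.6)),("s",.074,(276.2,191.8)),("s",.074,(276.7,202)),("s",.074,(276.6,218.1))): print(n,at_z("top",uv,z).round(4))
for n,z,uv in(("station",0,(266.6,207.3)),("board",.058,(270.7,186.2)),("exit",.081,(265.4,164.3)),("slot",.018,(275.1,222.7)),("s",.074,(277.1,180.4)),("s",.074,(286,184.6)),("s",.074,(264.4,184.2))): print(n,at_z("side",uv,z).round(4))
E
```

```text
station [0.4932 0.1197 0.    ]
board [0.4926 0.1004 0.058 ]
exit [ 0.5024 -0.0082  0.081 ]
pull [ 0.4934 -0.0624  0.042 ]
scr [0.4858 0.2248 0.018 ]
slot [0.4819 0.2242 0.018 ]
s [0.5348 0.1153 0.074 ]
s [0.5096 0.114  0.074 ]
s [0.4702 0.1142 0.074 ]
station [0.4991 0.1117 0.    ]
board [0.4887 0.0971 0.058 ]
exit [ 0.5007 -0.0048  0.081 ]
slot [0.4818 0.2288 0.018 ]
s [0.4714 0.0935 0.074 ]
s [0.4489 0.1205 0.074 ]
s [0.5069 0.1189 0.074 ]
```

View pics/topc.png

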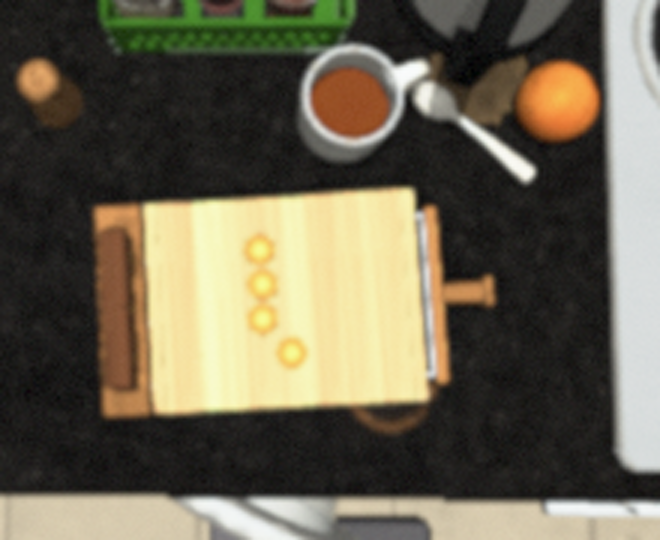

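View pics/side0.png

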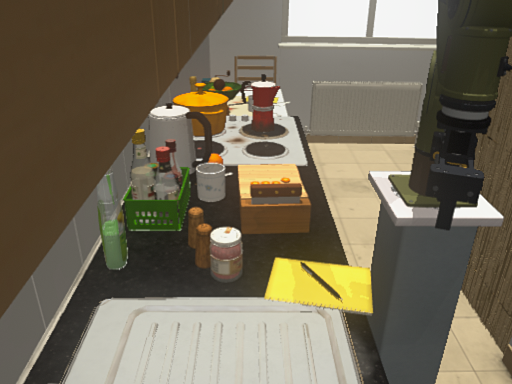

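Run:
```python
from h import *
P=lambda x,y,z:at_z("top",(x/3+190-.33,y/3+110-.33),z)
C=dict(bl=P(142,203,.081),br=P(412,188,.081),fr=P(430,402,.081),fl=P(152,415,.081))
for k,v in C.items(): print(k,v.round(4))
print("ctr",np.mean(list(C.values()),0), "far len",np.linalg.norm(C['bl']-C['br']),"near",np.linalg.norm(C['fl']-C['fr']))
for a,b in(("fl","bl"),("fr","br")):
  d=C[b]-C[a];print("yaw x",np.degrees(np.arctan2(d[1],d[0])),np.linalg.norm(d))
for a,b in(("fr","fl"),("br","bl")):
  d=C[b]-C[a];print("yaw y",np.degrees(np.arctan2(-d[0],d[1])))
for n,x,y,z in(("blk far",95,207,.078),("blk near",103,417,.078),("h1",117,228,.126),("h2",117,388,.126),("hr",131,230,.126),("hr2",137,385,.126),("hl",100,230,.126),("hl2",104,390,.126),("fin l",447,293,.049),("bead r",494,290,.049),("bead top",490,276,.049),("bead bot",490,304,.049),("trayfrontR far",437,205,.05),("near",450,382,.05),("s1",260,248,.079),("s2",262,284,.079),("s3",262,319,.079),("s4",291,352,.079),("mugR",388,100,.09)):print(n,P(x,y,z).round(4))
for n in("scraper","tray_pull","board"):
  r=cut_out("top",n)
  if r: m=r[0]["mask"].astype(np.uint8);c=max(cv2.findContours(m,0,2)[0],key=cv2.contourArea);print(n,r[0]["score"],cv2.minAreaRect(c),cv2.boxPoints(cv2.minAreaRect(c)).tolist())
```

```text
bl [0.5695 0.2121 0.081 ]
br [ 0.5826 -0.0085  0.081 ]
fr [ 0.4102 -0.0206  0.081 ]
fl [0.3974 0.2017 0.081 ]
ctr [0.48992301 0.0961721  0.081     ] far len 0.22094673933580833 near 0.22262656838278508
yaw x 3.464921369782848 0.17242112970835316
yaw x 4.021467469852445 0.1728413343004784
yaw y 3.2795118317428145
yaw y 3.3849552040544624
blk far [0.5665 0.2512 0.078 ]
blk near [0.3952 0.2416 0.078 ]
h1 [0.544  0.2272 0.126 ]
h2 [0.4208 0.2252 0.126 ]
hr [0.5424 0.2162 0.126 ]
hr2 [0.4232 0.2099 0.126 ]
hl [0.5423 0.2404 0.126 ]
hl2 [0.4192 0.2351 0.126 ]
fin l [ 0.4987 -0.0418  0.049 ]
bead r [ 0.5015 -0.0807  0.049 ]
bead top [ 0.5131 -0.0776  0.049 ]
bead bot [ 0.4898 -0.0771  0.049 ]
trayfrontR far [ 0.5727 -0.0344  0.05  ]
near [ 0.425  -0.0429  0.05  ]
s1 [0.533  0.1151 0.079 ]
s2 [0.5036 0.1134 0.079 ]
s3 [0.4752 0.1133 0.079 ]
s4 [0.4488 0.0898 0.079 ]
mugR [0.6535 0.0116 0.09  ]
scraper 0.61 ((229.0453643798828, 212.49794006347656), (55.124900817871094, 12.123845100402832), 87.39744567871094) [[221.7381591796875, 185.23916625976562], [233.8494873046875, 184.68865966796875], [236.35256958007812, 239.7567138671875], [224.24124145507812, 240.30722045898438]]
tray_pull 0.76 ((341.9331970214844, 206.94252014160156), (57.363895416259766, 24.05743408203125), 85.71085357666016) [[327.7930603027344, 179.2405242919922], [351.7831115722656, 177.44126892089844], [356.0733337402344, 234.64451599121094], [332.0832824707031, 236.4437713623047]]
board 0.6 ((285.20513916015625, 209.32830810546875), (70.54170227050781, 91.88610076904297), 86.93350982666016) [[237.44107055664062, 176.565673828125], [329.1955871582031, 171.65023803710938], [332.9692077636719, 242.0909423828125], [241.21469116210938, 247.00637817382812]]
```

```bash
cat >> h.py <<'E'
def go(xyz,yaw=None):
    """tool-frame shift (cm) to bring the GRASP point to xyz; yaw (deg) wanted of tool y in world"""
    s=sense();r=R.from_quat(s["eef_rot"]);M=r.as_matrix();p=s["tool_pos"]+M[:,2]*.006
    print("t",round(s["t"],2),"grasp",p.round(4),"yaw_y",np.degrees(np.arctan2(M[1,1],M[0,1])).round(2),"z",M[:,2].round(4),"F",s["ft_force"].round(2),"w",round(s["width"],4))
    print("tool shift cm",(M.T@(np.array(xyz)-p)*100).round(2))
    if yaw is not None:
        D=R.from_euler("z",yaw,degrees=True).as_matrix()@np.array([[0,1,0],[1,0,0],[0,0,-1.]])
        print("rotvec",R.from_matrix(M.T@D).as_rotvec().round(4))
E
python3 -m jog '[{"xyz":[0,0,0],"angular":[0,0,0.12]},{"xyz":[0,0,0],"angular":[0,0,0.12]},{"xyz":[0,0,0],"angular":[0,0,0.12]},{"xyz":[0,0,0],"angular":[0,0,0.12]},{"xyz":[0,0,0],"angular":[0,0,0.12]},{"xyz":[0,0,0],"angular":[0,0,0.12]},{"xyz":[0,0,0],"angular":[0,0,0.12]},{"xyz":[0,0,0],"angular":[0,0,0.12]},{"xyz":[0,0,0],"angular":[0,0,0.12]},{"xyz":[0,0,0],"angular":[0,0,0.046]}]' 60
python3 -c "
from h import *
go((.5,-.059,.15),3.5)
import cell;print([ (k,getattr(cell,k)) for k in dir(cell) if 'tip' in k])"
```

```text
t: 1.88
tool_pos: [0.2338, 0.5797, 0.2638]
eef_rot: [0.687, 0.727, 0.0, -0.0]
ft_force: [-0.9, -0.0, 0.4]
width: 0.0526
finger_force: 0.0
t 1.88 grasp [0.2338 0.5797 0.2578] yaw_y 3.21 z [ 1.e-04  1.e-04 -1.e+00] F [-0.95 -0.04  0.37] w 0.0526
tool shift cm [-65.26  23.01  10.77]
rotvec [ 0.0001 -0.0001 -0.0051]
[('tip_extent', 0.025)]
```

```bash
python3 -m jog '[{"xyz":[-1.5,0.53,0],"angular":[0,0,-0.005]},{"xyz":[-3.3,1.17,0.4],"angular":[0,0,0]},{"xyz":[-3.5,1.23,0.4],"angular":[0,0,0]},{"xyz":[-3.5,1.23,0.4],"angular":[0,0,0]},{"xyz":[-3.5,1.23,0.4],"angular":[0,0,0]},{"xyz":[-3.5,1.23,0.4],"angular":[0,0,0]},{"xyz":[-3.5,1.23,0.4],"angular":[0,0,0]},{"xyz":[-3.5,1.23,0.4],"angular":[0,0,0]},{"xyz":[-3.5,1.23,0.4],"angular":[0,0,0]},{"xyz":[-3.5,1.23,0.4],"angular":[0,0,0]},{"xyz":[-3.5,1.23,0.4],"angular":[0,0,0]},{"xyz":[-3.5,1.23,0.5],"angular":[0,0,0]},{"xyz":[-3.5,1.23,0.7],"angular":[0,0,0]},{"xyz":[-3.5,1.23,0.9],"angular":[0,0,0]},{"xyz":[-3.5,1.23,1],"angular":[0,0,0]},{"xyz":[-3.5,1.23,1.2],"angular":[0,0,0]},{"xyz":[-3.5,1.23,1.2],"angular":[0,0,0]},{"xyz":[-3.5,1.23,1],"angular":[0,0,0]},{"xyz":[-2.9,1.04,0.4],"angular":[0,0,0]},{"xyz":[-1.5,0.53,0.2],"angular":[0,0,0]}]'
python3 -m jog '[{"xyz":[0,0,0],"angular":[0,0,0]}]'
python3 - <<'E'
from h import *
go((.5,-.059,.043),3.5)
im=camera("top");cv2.imwrite("pics/top1.png",cv2.resize(im[110:290,230:450],None,fx=3,fy=3,interpolation=2))
for n in("tray_pull",): print([(at_z("top",a["uv"],.042).round(4),a["score"]) for a in landmark_of("top",n)])
E
```

```text
t: 3.55
tool_pos: [0.5072, -0.0609, 0.152]
eef_rot: [0.685, 0.728, -0.001, 0.001]
ft_force: [-0.2, -0.4, 0.5]
width: 0.0529
finger_force: 0.0
t: 3.63
tool_pos: [0.5073, -0.0609, 0.1523]
eef_rot: [0.686, 0.728, -0.0, 0.001]
ft_force: [0.4, 0.2, 0.0]
width: 0.0528
finger_force: 0.0
t 3.63 grasp [ 0.5074 -0.0609  0.1463] yaw_y 3.36 z [ 0.0016 -0.0026 -1.    ] F [0.4  0.21 0.02] w 0.0528
tool shift cm [ 0.26 -0.74 10.33]
rotvec [ 0.0015  0.0027 -0.0025]
[(array([ 0.4879, -0.0633,  0.042 ]), 0.63), (array([0.6366, 0.3617, 0.042 ]), 0.23)]
```

View pics/top1.png

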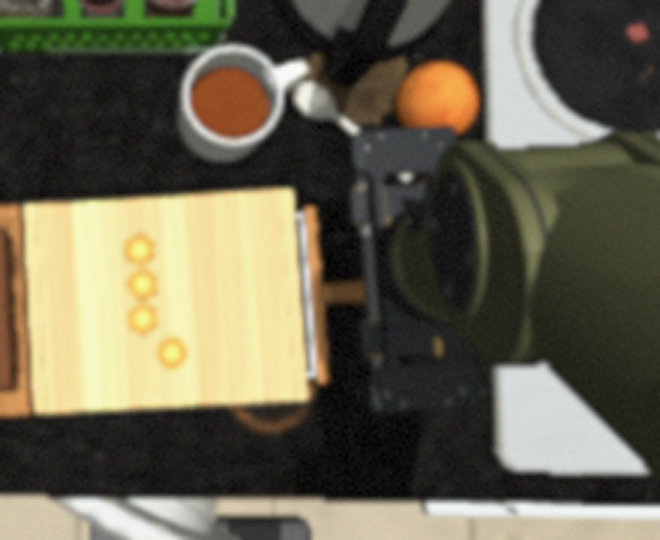

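```bash
python3 -m jog '[{"xyz":[0.1,-0.4,0.5],"angular":[0.001,0.002,0]},{"xyz":[0.1,-0.34,1],"angular":[0,0,0]},{"xyz":[0,0,1.3],"angular":[0,0,0]},{"xyz":[0,0,1.3],"angular":[0,0,0]},{"xyz":[0,0,1.3],"angular":[0,0,0]},{"xyz":[0,0,1.3],"angular":[0,0,0]},{"xyz":[0,0,1.3],"angular":[0,0,0]},{"xyz":[0,0,1.1],"angular":[0,0,0]},{"xyz":[0,0,0.8],"angular":[0,0,0]},{"xyz":[0,0,0.4],"angular":[0,0,0]},{"xyz":[0,0,0],"angular":[0,0,0]}]'
python3 -m jog '[{"xyz":[0,0,0],"angular":[0,0,0]},{"xyz":[0,0,0],"angular":[0,0,0]},{"xyz":[0,0,0],"angular":[0,0,0]},{"xyz":[0,0,0],"angular":[0,0,0]},{"xyz":[0,0,0],"angular":[0,0,0]},{"xyz":[0,0,0],"angular":[0,0,0]},{"xyz":[0,0,0],"angular":[0,0,0]},{"xyz":[0,0,0],"angular":[0,0,0]}]' 5 20
python3 -c "
from h import *
go((.5,-.059,.043),3.5)"
```

```text
t: 4.65
tool_pos: [0.4978, -0.0535, 0.0491]
eef_rot: [0.683, 0.73, 0.0, -0.002]
ft_force: [0.1, -0.7, -0.0]
width: 0.0529
finger_force: 0.0
t: 5.32
tool_pos: [0.4997, -0.0542, 0.05]
eef_rot: [0.683, 0.73, 0.001, -0.0]
ft_force: [2.9, 0.3, 1.3]
width: 0.0159
finger_force: 20.0
t 5.32 grasp [ 0.4997 -0.0542  0.044 ] yaw_y 3.77 z [ 0.0017  0.0021 -1.    ] F [2.87 0.32 1.29] w 0.0159
tool shift cm [-0.48  0.    0.1 ]
rotvec [ 0.0018 -0.002   0.0046]
```

```bash
python3 -m jog '[{"xyz":[-0.5,0,0],"angular":[0,0,0]},{"xyz":[-1,0,0],"angular":[0,0,0]},{"xyz":[-1,0,0],"angular":[0,0,0]},{"xyz":[-1,0,0],"angular":[0,0,0]},{"xyz":[-1,0,0],"angular":[0,0,0]},{"xyz":[-1,0,0],"angular":[0,0,0]},{"xyz":[-1,0,0],"angular":[0,0,0]},{"xyz":[-1,0,0],"angular":[0,0,0]},{"xyz":[-1,0,0],"angular":[0,0,0]},{"xyz":[-0.7,0,0],"angular":[0,0,0]},{"xyz":[-0.3,0,0],"angular":[0,0,0]}]'
python3 -m jog '[{"xyz":[-0.3,0,0],"angular":[0,0,0]},{"xyz":[-0.2,0,0],"angular":[0,0,0]}]'
python3 -m jog '[{"xyz":[-0.2,0,0],"angular":[0,0,0]},{"xyz":[-0.1,0,0],"angular":[0,0,0]},{"xyz":[0,0,0],"angular":[0,0,0]}]'
python3 -m jog '[{"xyz":[-0.2,0,0],"angular":[0,0,0]},{"xyz":[0,0,0],"angular":[0,0,0]}]'
```

```text
t: 6.23
tool_pos: [0.5052, -0.1465, 0.0499]
eef_rot: [0.683, 0.731, 0.003, -0.002]
ft_force: [2.1, 15.9, 9.4]
width: 0.0161
finger_force: 20.0
t: 6.4
tool_pos: [0.5052, -0.1468, 0.0498]
eef_rot: [0.681, 0.732, 0.004, -0.005]
ft_force: [1.9, 21.9, 11.5]
width: 0.0159
finger_force: 20.0
t: 6.65
tool_pos: [0.5053, -0.1472, 0.0498]
eef_rot: [0.68, 0.733, 0.005, -0.006]
ft_force: [1.6, 23.3, 11.5]
width: 0.0163
finger_force: 20.0
t: 6.82
tool_pos: [0.5054, -0.1482, 0.0496]
eef_rot: [0.68, 0.733, 0.005, -0.006]
ft_force: [1.1, 24.9, 11.7]
width: 0.0155
finger_force: 20.0
```

```bash
python3 -m jog '[{"xyz":[0.2,0,0],"angular":[0,0,0]},{"xyz":[0,0,0],"angular":[0,0,0]},{"xyz":[0,0,0],"angular":[0,0,0]},{"xyz":[0,0,0],"angular":[0,0,0]},{"xyz":[0,0,0],"angular":[0,0,0]}]' 60
python3 -m jog '[{"xyz":[0,0,-1],"angular":[0,0,0]},{"xyz":[0,0,-2],"angular":[0,0,0]},{"xyz":[0,0,-3],"angular":[0,0,0]},{"xyz":[0,0,-3],"angular":[0,0,0]},{"xyz":[0,0,-3],"angular":[0,0,0]},{"xyz":[0,0,-2],"angular":[0,0,0]},{"xyz":[0,0,-0.5],"angular":[0,0,0]}]'
python3 - <<'E'
from h import *
go((.4815,.227,.22),93.5)
im=camera("top");cv2.imwrite("pics/top2.png",cv2.resize(im[110:290,210:430],None,fx=3,fy=3,interpolation=2))
print([(at_z("top",a["uv"],.042).round(4),a["score"]) for a in landmark_of("top","tray_pull")])
E
```

```text
t: 7.23
tool_pos: [0.5025, -0.1584, 0.0489]
eef_rot: [0.684, 0.73, -0.002, -0.003]
ft_force: [0.2, -0.6, 0.5]
width: 0.0473
finger_force: 0.0
t: 7.82
tool_pos: [0.5066, -0.1595, 0.1985]
eef_rot: [0.684, 0.729, 0.001, 0.002]
ft_force: [0.4, 0.3, -0.1]
width: 0.0527
finger_force: 0.0
t 7.82 grasp [ 0.5067 -0.1595  0.1925] yaw_y 3.64 z [ 0.0049 -0.001  -1.    ] F [ 0.37  0.27 -0.09] w 0.0527
tool shift cm [38.73 -0.05 -2.8 ]
rotvec [ 0.0028  0.0048 -1.5684]
[(array([ 0.4957, -0.1572,  0.042 ]), 0.74)]
```

View pics/top2.png

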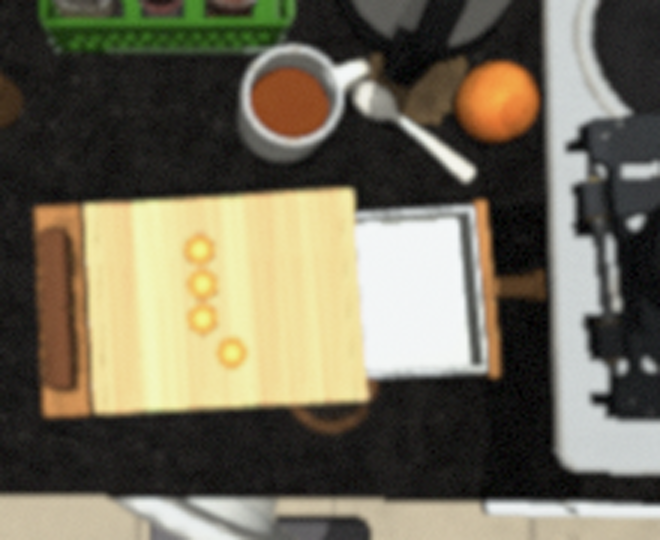

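Run:
```python
from h import *
P=lambda x,y,z:at_z("top",(x/3+210-.33,y/3+110-.33),z)
u=np.array([.061,-.998,0])
e=np.array([.4964,-.0146,0])
for n,x,y,z in(("brdR",355,190,.081),("brdR2",369,400,.081),("wall in",477,290,.05),("wall out/wood in",485,290,.05),("wood out",494,290,.05),("bead?",546,286,.049)):
  print(n,P(x,y,z).round(4),((P(x,y,z)-e)@u).round(4))
```

```text
brdR [ 0.5809 -0.0109  0.081 ] 0.0014
brdR2 [ 0.4117 -0.0198  0.081 ] 0.0001
wall in [ 0.5017 -0.1157  0.05  ] 0.1013
wall out/wood in [ 0.5017 -0.1223  0.05  ] 0.1078
wood out [ 0.5018 -0.1297  0.05  ] 0.1152
bead? [ 0.5054 -0.1725  0.049 ] 0.1581
```

```bash
python3 -m jog '[{"xyz":[2,0,-0.5],"angular":[0,0,0]},{"xyz":[3.3,0,-0.5],"angular":[0,0,0]},{"xyz":[3.5,0,-0.5],"angular":[0,0,0]},{"xyz":[3.5,0,-0.5],"angular":[0,0,0]},{"xyz":[3.5,0,-0.5],"angular":[0,0,0]},{"xyz":[3.5,0,-0.3],"angular":[0,0,0]},{"xyz":[3.5,0,0],"angular":[0,0,0]},{"xyz":[3.5,0,0],"angular":[0,0,0]},{"xyz":[3.5,0,0],"angular":[0,0,0]},{"xyz":[3.5,0,0],"angular":[0,0,0]},{"xyz":[3.4,0,0],"angular":[0,0,0]},{"xyz":[2,0,0],"angular":[0,0,0]}]'
python3 -m jog '[{"xyz":[0,0,0],"angular":[0,0,-0.12]},{"xyz":[0,0,0],"angular":[0,0,-0.12]},{"xyz":[0,0,0],"angular":[0,0,-0.12]},{"xyz":[0,0,0],"angular":[0,0,-0.12]},{"xyz":[0,0,0],"angular":[0,0,-0.12]},{"xyz":[0,0,0],"angular":[0,0,-0.12]},{"xyz":[0,0,0],"angular":[0,0,-0.12]},{"xyz":[0,0,0],"angular":[0,0,-0.12]},{"xyz":[0,0,0],"angular":[0,0,-0.12]},{"xyz":[0,0,0],"angular":[0,0,-0.12]},{"xyz":[0,0,0],"angular":[0,0,-0.12]},{"xyz":[0,0,0],"angular":[0,0,-0.12]},{"xyz":[0,0,0],"angular":[0,0,-0.12]},{"xyz":[0,0,0],"angular":[0,0,0]}]'
python3 - <<'E'
from h import *
go((.482,.2265,.112),93.5)
camera("side")
r=cut_out("side","scraper")
for a in r[:2]: print(a["score"],a["bbox"])
print([(a["uv"],a["score"]) for a in landmark_of("side","scraper")])
for z in(.112,.126): print(proj("side",(.482,.2265,z)))
E
```

```text
t: 8.92
tool_pos: [0.4784, 0.2327, 0.2217]
eef_rot: [0.682, 0.731, -0.0, -0.002]
ft_force: [0.4, -0.2, 0.2]
width: 0.0528
finger_force: 0.0
t: 10.08
tool_pos: [0.4793, 0.2276, 0.2215]
eef_rot: [-0.029, 1.0, 0.0, -0.002]
ft_force: [0.0, -0.1, 0.7]
width: 0.0531
finger_force: 0.0
t 10.08 grasp [0.4793 0.2276 0.2155] yaw_y 93.29 z [-4.4e-03  5.0e-04 -1.0e+00] F [ 0.03 -0.11  0.69] w 0.0531
tool shift cm [-0.31 -0.14 10.35]
rotvec [ 0.0008 -0.0043 -0.0037]
0.88 [249.2, 183.8, 300.5, 205.0]
[]
[276.14753428 188.70250697]
[276.33146749 183.48606858]
```

```bash
python3 -m jog '[{"xyz":[-0.1,-0.07,0.5],"angular":[0.001,-0.004,-0.004]},{"xyz":[-0.1,-0.07,1.1],"angular":[0,0,0]},{"xyz":[-0.1,0,1.4],"angular":[0,0,0]},{"xyz":[0,0,1.4],"angular":[0,0,0]},{"xyz":[0,0,1.4],"angular":[0,0,0]},{"xyz":[0,0,1.4],"angular":[0,0,0]},{"xyz":[0,0,1.3],"angular":[0,0,0]},{"xyz":[0,0,1],"angular":[0,0,0]},{"xyz":[0,0,0.6],"angular":[0,0,0]},{"xyz":[0,0,0.2],"angular":[0,0,0]},{"xyz":[0,0,0],"angular":[0,0,0]}]'
python3 -m jog '[{"xyz":[0,0,0],"angular":[0,0,0]},{"xyz":[0,0,0],"angular":[0,0,0]},{"xyz":[0,0,0],"angular":[0,0,0]},{"xyz":[0,0,0],"angular":[0,0,0]},{"xyz":[0,0,0],"angular":[0,0,0]}]' 18 5
python3 -c "
from h import *
go((.482,.2265,.112),93.5)"
```

```text
t: 11.15
tool_pos: [0.4829, 0.2277, 0.1198]
eef_rot: [-0.03, 1.0, 0.0, 0.001]
ft_force: [0.1, 0.7, 1.0]
width: 0.0527
finger_force: 0.0
t: 11.57
tool_pos: [0.4834, 0.2278, 0.1206]
eef_rot: [-0.03, 1.0, 0.001, 0.002]
ft_force: [1.0, 0.7, 0.4]
width: 0.0223
finger_force: 5.3
t 11.57 grasp [0.4834 0.2278 0.1146] yaw_y 93.38 z [ 0.0036  0.0016 -1.    ] F [1.05 0.68 0.37] w 0.0223
tool shift cm [ 0.15 -0.12  0.26]
rotvec [ 0.0014  0.0037 -0.002 ]
```

```bash
python3 -m jog '[{"xyz":[0,0,0],"angular":[0,0,0]},{"xyz":[0,0,0],"angular":[0,0,0]},{"xyz":[0,0,0],"angular":[0,0,0]},{"xyz":[0,0,-0.1],"angular":[0,0,0]},{"xyz":[0,0,-0.2],"angular":[0,0,0]},{"xyz":[0,0,-0.5],"angular":[0,0,0]},{"xyz":[0,0,0],"angular":[0,0,0]}]' 10 50
python3 -m jog '[{"xyz":[0,0,-0.5],"angular":[0,0,0]},{"xyz":[0,0,-1],"angular":[0,0,0]},{"xyz":[0,0,-1],"angular":[0,0,0]},{"xyz":[0,0,-0.8],"angular":[0,0,0]},{"xyz":[0,0,-0.2],"angular":[0,0,0]},{"xyz":[0,0,0],"angular":[0,0,0]}]'
python3 -m jog '[{"xyz":[0,0,-0.5],"angular":[0,0,0]},{"xyz":[0,0,-1],"angular":[0,0,0]},{"xyz":[0,0,-1.2],"angular":[0,0,0]},{"xyz":[0,0,-1],"angular":[0,0,0]},{"xyz":[0,0,-0.5],"angular":[0,0,0]},{"xyz":[0,0,0],"angular":[0,0,0]},{"xyz":[0,0,0],"angular":[0,0,0]}]'
python3 - <<'E'
from h import *
go((.487,.146,.18),93.5)
im=camera("side");cv2.imwrite("pics/side1.png",cv2.resize(im[90:250,190:350],None,fx=3.7,fy=3.7,interpolation=2))
E
```

```text
t: 12.15
tool_pos: [0.4833, 0.2278, 0.1289]
eef_rot: [-0.03, 1.0, 0.001, 0.002]
ft_force: [-0.6, 0.2, -1.1]
width: 0.0215
finger_force: 50.0
t: 12.65
tool_pos: [0.4836, 0.2279, 0.1644]
eef_rot: [-0.029, 1.0, 0.001, 0.002]
ft_force: [-0.8, -0.3, -1.1]
width: 0.0215
finger_force: 50.0
t: 13.23
tool_pos: [0.483, 0.2275, 0.2055]
eef_rot: [-0.03, 1.0, 0.001, 0.002]
ft_force: [-0.1, -0.2, -1.9]
width: 0.0217
finger_force: 50.0
t 13.23 grasp [0.483  0.2276 0.1995] yaw_y 93.39 z [ 0.0033  0.0013 -1.    ] F [-0.14 -0.17 -1.92] w 0.0217
tool shift cm [ 0.09 -8.17  1.94]
rotvec [ 0.0011  0.0034 -0.002 ]
```

View pics/side1.png

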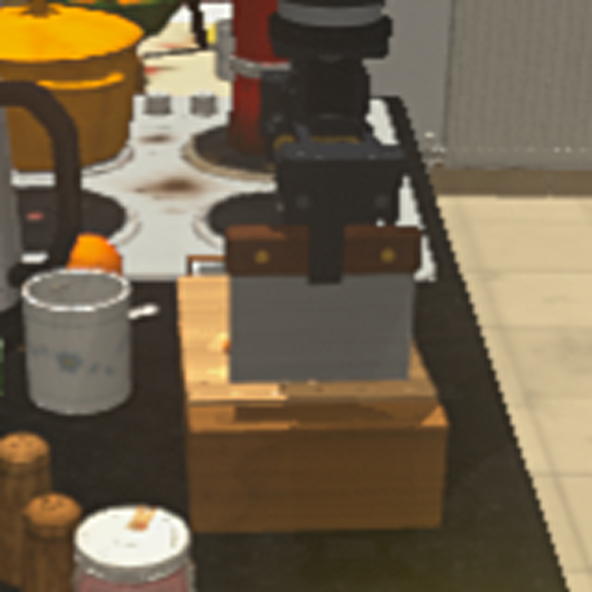

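```bash
python3 -m jog '[{"xyz":[0.09,-0.6,0],"angular":[0,0,0]},{"xyz":[0,-1.2,0],"angular":[0,0,0]},{"xyz":[0,-1.5,0],"angular":[0,0,0]},{"xyz":[0,-1.6,0],"angular":[0,0,0]},{"xyz":[0,-1.5,0],"angular":[0,0,0]},{"xyz":[0,-1.2,0],"angular":[0,0,0]},{"xyz":[0,-0.5,0],"angular":[0,0,0]},{"xyz":[0,0,0.4],"angular":[0,0,0]},{"xyz":[0,0,0.8],"angular":[0,0,0]},{"xyz":[0,0,0.6],"angular":[0,0,0]},{"xyz":[0,0,0.3],"angular":[0,0,0]},{"xyz":[0,0,0],"angular":[0,0,0]},{"xyz":[0,0,0],"angular":[0,0,0]}]'
python3 - <<'E'
from h import *
go((.487,.146,.17),93.4)
im=camera("top");cv2.imwrite("pics/top3.png",cv2.resize(im[120:280,210:410],None,fx=3.5,fy=3.5,interpolation=2))
E
```

```text
t: 14.37
tool_pos: [0.4866, 0.1474, 0.1838]
eef_rot: [-0.03, 1.0, 0.001, 0.001]
ft_force: [-0.9, -0.3, -1.6]
width: 0.0217
finger_force: 50.0
t 14.37 grasp [0.4866 0.1475 0.1778] yaw_y 93.46 z [ 0.0023  0.0014 -1.    ] F [-0.88 -0.32 -1.55] w 0.0217
tool shift cm [-0.03 -0.15  0.78]
rotvec [0.0013 0.0024 0.0011]
```

View pics/top3.png

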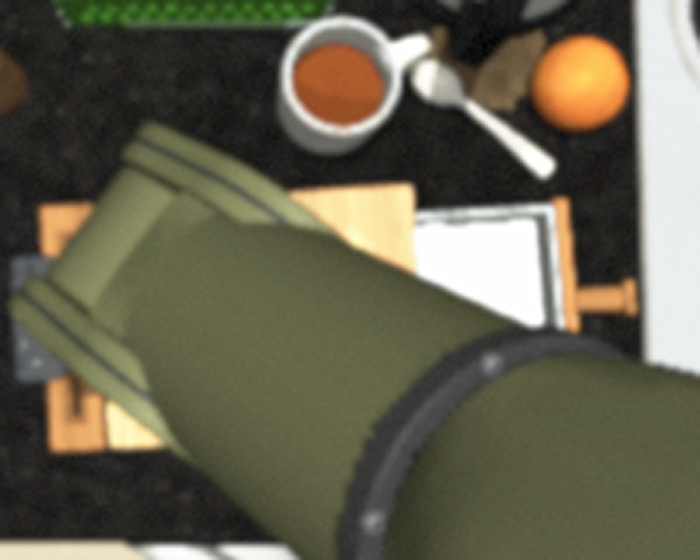

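```bash
for i in 1; do python3 -m jog '[{"xyz":[0,0,0.2],"angular":[0,0,0]},{"xyz":[0,0,0.2],"angular":[0,0,0]},{"xyz":[0,0,0],"angular":[0,0,0]}]';  python3 -m jog '[{"xyz":[0,0,0.1],"angular":[0,0,0]},{"xyz":[0,0,0],"angular":[0,0,0]},{"xyz":[0,0,0],"angular":[0,0,0]}]'; done | egrep 'pos|ft'
```

```text
tool_pos: [0.4868, 0.1467, 0.18]
ft_force: [-0.5, 0.0, -0.8]
tool_pos: [0.4869, 0.1467, 0.1792]
ft_force: [0.9, 0.6, -1.9]
```

```bash
(python3 -m jog '[{"xyz":[0,0,0.05],"angular":[0,0,0]},{"xyz":[0,0,0.05],"angular":[0,0,0]},{"xyz":[0,0,0],"angular":[0,0,0]}]';  python3 -m jog '[{"xyz":[0,0,0.05],"angular":[0,0,0]},{"xyz":[0,0,0],"angular":[0,0,0]},{"xyz":[0,0,0],"angular":[0,0,0]}]') | egrep 'pos|ft'
```

```text
tool_pos: [0.4869, 0.1467, 0.1782]
ft_force: [-0.2, 0.6, -1.3]
tool_pos: [0.4868, 0.1467, 0.1777]
ft_force: [-0.0, -0.5, -1.5]
```

```bash
(python3 -m jog '[{"xyz":[0,0,0.05],"angular":[0,0,0]},{"xyz":[0,0,0],"angular":[0,0,0]},{"xyz":[0,0,0],"angular":[0,0,0]}]';) | egrep 'pos|ft'
```

```text
tool_pos: [0.4869, 0.1467, 0.1772]
ft_force: [0.4, 0.5, -1.0]
```

```bash
(python3 -m jog '[{"xyz":[0,0,0.05],"angular":[0,0,0]},{"xyz":[0,0,0],"angular":[0,0,0]},{"xyz":[0,0,0],"angular":[0,0,0]}]'; python3 -m jog '[{"xyz":[0,0,0.03],"angular":[0,0,0]},{"xyz":[0,0,0],"angular":[0,0,0]},{"xyz":[0,0,0],"angular":[0,0,0]}]';) | egrep 'pos|ft'
```

```text
tool_pos: [0.4869, 0.1468, 0.1767]
ft_force: [-0.1, -0.7, -1.3]
tool_pos: [0.4868, 0.1468, 0.1765]
ft_force: [0.0, 0.1, 0.8]
```

```bash
(python3 -m jog '[{"xyz":[0,0,0.04],"angular":[0,0,0]},{"xyz":[0,0,0],"angular":[0,0,0]},{"xyz":[0,0,0],"angular":[0,0,0]}]';) | egrep 'pos|ft'
```

```text
tool_pos: [0.4869, 0.1468, 0.1763]
ft_force: [-1.8, 0.2, 4.3]
```

```bash
(python3 -m jog '[{"xyz":[0,-0.3,0],"angular":[0,0,0]},{"xyz":[0,-0.4,0],"angular":[0,0,0]},{"xyz":[0,-0.3,0],"angular":[0,0,0]},{"xyz":[0,0,0],"angular":[0,0,0]}]';python3 -m jog '[{"xyz":[0,-0.3,0],"angular":[0,0,0]},{"xyz":[0,-0.4,0],"angular":[0,0,0]},{"xyz":[0,-0.3,0],"angular":[0,0,0]},{"xyz":[0,0,0],"angular":[0,0,0]}]') | egrep 'pos|ft'
```

```text
tool_pos: [0.4882, 0.1369, 0.1763]
ft_force: [0.1, 2.3, 4.4]
tool_pos: [0.4885, 0.1265, 0.1762]
ft_force: [-0.8, 3.0, 4.8]
```

```bash
(python3 -m jog '[{"xyz":[0,-0.3,0],"angular":[0,0,0]},{"xyz":[0,-0.4,0],"angular":[0,0,0]},{"xyz":[0,-0.4,0],"angular":[0,0,0]},{"xyz":[0,-0.4,0],"angular":[0,0,0]},{"xyz":[0,0,0],"angular":[0,0,0]}]';python3 -m jog '[{"xyz":[0,-0.3,0],"angular":[0,0,0]},{"xyz":[0,-0.4,0],"angular":[0,0,0]},{"xyz":[0,-0.3,0],"angular":[0,0,0]},{"xyz":[0,0,0],"angular":[0,0,0]}]';python3 -m jog '[{"xyz":[0,-0.3,0],"angular":[0,0,0]},{"xyz":[0,-0.4,0],"angular":[0,0,0]},{"xyz":[0,0,0],"angular":[0,0,0]}]') | egrep 'pos|ft'
```

```text
tool_pos: [0.4893, 0.1113, 0.1762]
ft_force: [0.4, 1.8, 5.8]
tool_pos: [0.4899, 0.1016, 0.1762]
ft_force: [0.1, 2.8, 5.8]
tool_pos: [0.4903, 0.0945, 0.1762]
ft_force: [0.6, 3.6, 6.0]
```

```bash
(python3 -m jog '[{"xyz":[0,-0.4,-0.02],"angular":[0,0,0]},{"xyz":[0,-0.4,0],"angular":[0,0,0]},{"xyz":[0,0,0],"angular":[0,0,0]}]';python3 -m jog '[{"xyz":[0,-0.3,0],"angular":[0,0,0]},{"xyz":[0,-0.2,0],"angular":[0,0,0]},{"xyz":[0,0,0],"angular":[0,0,0]}]') | egrep 'pos|ft'
```

```text
tool_pos: [0.4906, 0.0859, 0.1762]
ft_force: [0.2, 3.4, 6.5]
tool_pos: [0.4909, 0.0813, 0.1762]
ft_force: [0.2, 3.7, 5.3]
```

```bash
(python3 -m jog '[{"xyz":[0,-0.3,0],"angular":[0,0,0]},{"xyz":[0,-0.2,0],"angular":[0,0,0]},{"xyz":[0,0,0],"angular":[0,0,0]}]') | egrep 'pos|ft'
```

```text
tool_pos: [0.4911, 0.0767, 0.1763]
ft_force: [-1.0, 4.5, 5.8]
```

```bash
(python3 -m jog '[{"xyz":[0,-0.2,-0.01],"angular":[0,0,0]},{"xyz":[0,-0.2,-0.02],"angular":[0,0,0]},{"xyz":[0,0,0],"angular":[0,0,0]}]') | egrep 'pos|ft'
```

```text
tool_pos: [0.4914, 0.0739, 0.1767]
ft_force: [-0.9, 5.8, 6.2]
```

```bash
(python3 -m jog '[{"xyz":[0,-0.2,-0.01],"angular":[0,0,0]},{"xyz":[0,-0.2,-0.01],"angular":[0,0,0]},{"xyz":[0,0,0],"angular":[0,0,0]}]') | egrep 'pos|ft'
```

```text
tool_pos: [0.4918, 0.071, 0.1772]
ft_force: [-0.8, 8.2, 7.8]
```

```bash
(python3 -m jog '[{"xyz":[0,-0.2,-0.07],"angular":[0,0,0]},{"xyz":[0,-0.2,-0.05],"angular":[0,0,0]},{"xyz":[0,0,0],"angular":[0,0,0]}]') | egrep 'pos|ft'
```

```text
tool_pos: [0.4921, 0.0663, 0.1782]
ft_force: [-0.7, 6.8, 7.6]
```

```bash
(python3 -m jog '[{"xyz":[0,-0.2,-0.05],"angular":[0,0,0]},{"xyz":[0,-0.2,-0.05],"angular":[0,0,0]},{"xyz":[0,0,0],"angular":[0,0,0]}]') | egrep 'pos|ft'
```

```text
tool_pos: [0.4923, 0.0621, 0.1792]
ft_force: [-0.4, 6.2, 7.0]
```

```bash
(python3 -m jog '[{"xyz":[0,-0.25,-0.08],"angular":[0,0,0]},{"xyz":[0,-0.25,-0.06],"angular":[0,0,0]},{"xyz":[0,0,0],"angular":[0,0,0]}]') | egrep 'pos|ft'
```

```text
tool_pos: [0.4925, 0.0566, 0.1805]
ft_force: [-0.7, 5.0, 6.2]
```

```bash
(python3 -m jog '[{"xyz":[0,-0.25,-0.06],"angular":[0,0,0]},{"xyz":[0,-0.25,-0.06],"angular":[0,0,0]},{"xyz":[0,0,0],"angular":[0,0,0]}]') | egrep 'pos|ft'
```

```text
tool_pos: [0.4927, 0.0511, 0.1816]
ft_force: [0.1, 5.2, 6.3]
```

```bash
(python3 -m jog '[{"xyz":[0,-0.25,-0.05],"angular":[0,0,0]},{"xyz":[0,-0.25,-0.05],"angular":[0,0,0]},{"xyz":[0,0,0],"angular":[0,0,0]}]') | egrep 'pos|ft'
```

```text
tool_pos: [0.4925, 0.0444, 0.1822]
ft_force: [-0.2, 2.3, 4.0]
```

```bash
(python3 -m jog '[{"xyz":[0,-0.25,-0.04],"angular":[0,0,0]},{"xyz":[0,-0.2,-0.03],"angular":[0,0,0]},{"xyz":[0,0,0],"angular":[0,0,0]}]') | egrep 'pos|ft'
```

```text
tool_pos: [0.4925, 0.0397, 0.1827]
ft_force: [0.2, 0.2, 1.0]
```

```bash
(python3 -m jog '[{"xyz":[0,-0.2,0.02],"angular":[0,0,0]},{"xyz":[0,-0.2,0.0],"angular":[0,0,0]},{"xyz":[0,0,0],"angular":[0,0,0]}]') | egrep 'pos|ft'
```

```text
tool_pos: [0.4931, 0.037, 0.1828]
ft_force: [-0.7, 1.9, 1.2]
```

```bash
(python3 -m jog '[{"xyz":[0,-0.2,0.01],"angular":[0,0,0]},{"xyz":[0,-0.2,0.0],"angular":[0,0,0]},{"xyz":[0,0,0],"angular":[0,0,0]}]') | egrep 'pos|ft'
```

```text
tool_pos: [0.4937, 0.0334, 0.1829]
ft_force: [-0.3, 1.9, 2.0]
```

```bash
(python3 -m jog '[{"xyz":[0,-0.3,0.01],"angular":[0,0,0]},{"xyz":[0,-0.3,0.0],"angular":[0,0,0]},{"xyz":[0,0,0],"angular":[0,0,0]}]') | egrep 'pos|ft'
```

```text
tool_pos: [0.4944, 0.0272, 0.1829]
ft_force: [0.5, 2.2, 6.0]
```

```bash
(python3 -m jog '[{"xyz":[0,-0.3,0],"angular":[0,0,0]},{"xyz":[0,-0.3,0.0],"angular":[0,0,0]},{"xyz":[0,0,0],"angular":[0,0,0]}]') | egrep '^t:|pos|ft'
```

```text
t: 21.83
tool_pos: [0.4947, 0.0212, 0.1829]
ft_force: [0.4, 4.2, 5.3]
```

```bash
(python3 -m jog '[{"xyz":[0,-0.3,-0.01],"angular":[0,0,0]},{"xyz":[0,-0.3,0.0],"angular":[0,0,0]},{"xyz":[0,0,0],"angular":[0,0,0]}]';python3 -m jog '[{"xyz":[0,-0.3,0],"angular":[0,0,0]},{"xyz":[0,-0.2,0.0],"angular":[0,0,0]},{"xyz":[0,0,0],"angular":[0,0,0]}]') | egrep '^t:|pos|ft'
```

```text
t: 22.08
tool_pos: [0.495, 0.015, 0.183]
ft_force: [-1.1, 3.6, 6.1]
t: 22.33
tool_pos: [0.4953, 0.0103, 0.183]
ft_force: [0.3, 4.4, 6.4]
```

```bash
(python3 -m jog '[{"xyz":[0,-0.3,0],"angular":[0,0,0]},{"xyz":[0,-0.3,0.0],"angular":[0,0,0]},{"xyz":[0,0,0],"angular":[0,0,0]}]') | egrep '^t:|pos|ft'
```

```text
t: 22.58
tool_pos: [0.4957, 0.0043, 0.1831]
ft_force: [-0.3, 4.2, 7.2]
```

```bash
(python3 -m jog '[{"xyz":[0,-0.3,-0.02],"angular":[0,0,0]},{"xyz":[0,-0.3,-0.01],"angular":[0,0,0]},{"xyz":[0,0,0],"angular":[0,0,0]}]';python3 -m jog '[{"xyz":[0,-0.3,0],"angular":[0,0,0]},{"xyz":[0,-0.2,0.0],"angular":[0,0,0]},{"xyz":[0,0,0],"angular":[0,0,0]}]') | egrep '^t:|pos|ft'
python3 - <<'E'
from h import *
im=camera("top");cv2.imwrite("pics/top4.png",cv2.resize(im[120:280,210:410],None,fx=3.5,fy=3.5,interpolation=2))
print([(np.round(a["uv"]),a["score"]) for a in landmark_of("top","slice1")])
E
```

```text
t: 22.83
tool_pos: [0.4959, -0.0022, 0.1832]
ft_force: [0.2, 3.1, 5.0]
t: 23.08
tool_pos: [0.4961, -0.007, 0.1832]
ft_force: [-0.2, 3.7, 5.3]
[]
```

View pics/top4.png

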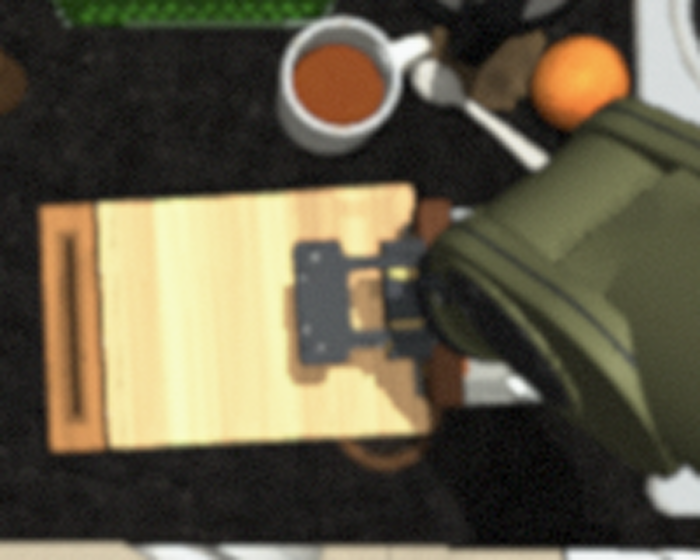

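```bash
(python3 -m jog '[{"xyz":[0,-0.3,0],"angular":[0,0,0]},{"xyz":[0,-0.3,0.0],"angular":[0,0,0]},{"xyz":[0,0,0],"angular":[0,0,0]}]';python3 -m jog '[{"xyz":[0,-0.3,-0.02],"angular":[0,0,0]},{"xyz":[0,-0.4,0.0],"angular":[0,0,0]},{"xyz":[0,-0.3,0.0],"angular":[0,0,0]},{"xyz":[0,0,0],"angular":[0,0,0]}]') | egrep '^t:|pos|ft'
python3 -m jog '[{"xyz":[0,0,-0.5],"angular":[0,0,0]},{"xyz":[0,0,-1],"angular":[0,0,0]},{"xyz":[0,0,-1],"angular":[0,0,0]},{"xyz":[0,0,-1],"angular":[0,0,0]},{"xyz":[0,0,-0.5],"angular":[0,0,0]},{"xyz":[0,0,0],"angular":[0,0,0]}]'
python3 - <<'E'
from h import *
go((.483,.2276,.210),93.38)
camera("top")
print([(np.round(a["uv"]),at_z("top",a["uv"],.006).round(3),at_z("top",a["uv"],.08).round(3),round(a["score"],2)) for a in landmark_of("top","slice1")])
P=lambda x,y,z:at_z("top",(x/3.5+210-.33,y/3.5+120-.33),z)
print(P(68,235,.078),P(78,420,.078))
E
```

```text
t: 23.43
tool_pos: [0.4965, -0.0132, 0.1832]
ft_force: [-0.9, 4.2, 6.2]
t: 23.77
tool_pos: [0.4959, -0.0252, 0.1824]
ft_force: [-0.3, -0.2, -1.1]
t: 24.27
tool_pos: [0.4977, -0.0223, 0.225]
eef_rot: [-0.03, 1.0, 0.001, 0.003]
ft_force: [0.3, -0.1, -1.8]
width: 0.0213
finger_force: 50.0
t 24.27 grasp [ 0.4977 -0.0223  0.219 ] yaw_y 93.39 z [ 0.0062  0.0013 -1.    ] F [ 0.26 -0.11 -1.75] w 0.0213
tool shift cm [-1.000e-02  2.503e+01  9.200e-01]
rotvec [0.001  0.0062 0.0002]
[(array([341., 225.]), array([ 0.453, -0.055,  0.006]), array([ 0.454, -0.04 ,  0.08 ]), 0.59)]
[0.54625274 0.23162875 0.078     ] [0.41701237 0.22259403 0.078     ]
```

```bash
python3 -m jog '[{"xyz":[0,0.6,0],"angular":[0,0.0026,0]},{"xyz":[0,1.4,0],"angular":[0,0,0]},{"xyz":[0,2,0],"angular":[0,0,0]},{"xyz":[0,2.2,0],"angular":[0,0,0]},{"xyz":[0,2.2,0],"angular":[0,0,0]},{"xyz":[0,2.2,0],"angular":[0,0,0]},{"xyz":[0,2.2,0],"angular":[0,0,0]},{"xyz":[0,2.2,0],"angular":[0,0,0]},{"xyz":[0,2.2,0],"angular":[0,0,0]},{"xyz":[0,2.2,0],"angular":[0,0,0]},{"xyz":[0,2.2,0],"angular":[0,0,0]},{"xyz":[0,1.8,0],"angular":[0,0,0]},{"xyz":[0,1.1,0],"angular":[0,0,0]},{"xyz":[0,0.5,0],"angular":[0,0,0]},{"xyz":[0,0,0],"angular":[0,0,0]},{"xyz":[0,0,0],"angular":[0,0,0]}]'
python3 - <<'E'
from h import *
go((.4834,.2278,.1146),93.38)
im=camera("top");cv2.imwrite("pics/top5.png",cv2.resize(im[120:280,210:410],None,fx=3.5,fy=3.5,interpolation=2))
E
```

```text
t: 25.7
tool_pos: [0.4819, 0.2259, 0.2232]
eef_rot: [-0.029, 1.0, -0.0, -0.0]
ft_force: [-0.3, -0.9, -0.7]
width: 0.0219
finger_force: 50.0
t 25.7 grasp [0.4819 0.2259 0.2172] yaw_y 93.35 z [-3.e-04 -5.e-04 -1.e+00] F [-0.25 -0.91 -0.67] w 0.0219
tool shift cm [-0.16  0.18 10.26]
rotvec [-0.0005 -0.0003 -0.0005]
```

View pics/top5.png

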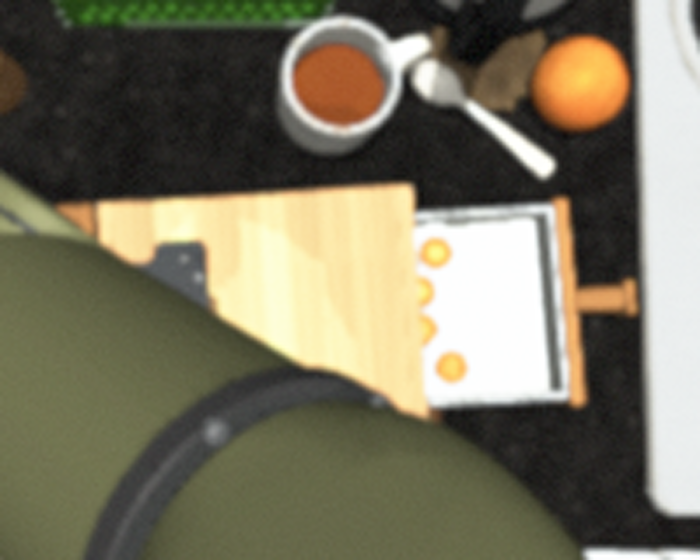

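```bash
python3 -m jog '[{"xyz":[-0.08,0.09,0.4],"angular":[0,-0.003,0]},{"xyz":[-0.08,0.09,0.9],"angular":[0,0,0]},{"xyz":[0,0,1],"angular":[0,0,0]},{"xyz":[0,0,0.9],"angular":[0,0,0]},{"xyz":[0,0,0.5],"angular":[0,0,0]},{"xyz":[0,0,0],"angular":[0,0,0]},{"xyz":[0,0,0],"angular":[0,0,0]}]' | egrep 'pos|ft'
python3 -c "
from h import *
go((.4834,.2278,.1146),93.38)"
```

```text
tool_pos: [0.4833, 0.2289, 0.186]
ft_force: [0.1, -0.3, -1.2]
t 26.33 grasp [0.4833 0.2289 0.18  ] yaw_y 93.41 z [ 2.3e-03  8.0e-04 -1.0e+00] F [ 0.15 -0.28 -1.19] w 0.0212
tool shift cm [ 0.01 -0.12  6.54]
rotvec [0.0006 0.0024 0.0005]
```

```bash
(python3 -m jog '[{"xyz":[0,-0.11,0],"angular":[0,0,0]},{"xyz":[0,0,0.2],"angular":[0,0,0]},{"xyz":[0,0,0.3],"angular":[0,0,0]},{"xyz":[0,0,0],"angular":[0,0,0]}]'; python3 -m jog '[{"xyz":[0,0,0.15],"angular":[0,0,0]},{"xyz":[0,0,0.2],"angular":[0,0,0]},{"xyz":[0,0,0.15],"angular":[0,0,0]},{"xyz":[0,0,0],"angular":[0,0,0]}]') | egrep 'pos|ft'
```

```text
tool_pos: [0.4836, 0.2277, 0.1812]
ft_force: [0.2, 0.0, -1.0]
tool_pos: [0.4835, 0.2278, 0.1762]
ft_force: [-0.2, 0.3, -1.3]
```

```bash
(python3 -m jog '[{"xyz":[0,0,0.2],"angular":[0,0,0]},{"xyz":[0,0,0.3],"angular":[0,0,0]},{"xyz":[0,0,0.2],"angular":[0,0,0]},{"xyz":[0,0,0],"angular":[0,0,0]}]') | egrep 'pos|ft'
```

```text
tool_pos: [0.4835, 0.2277, 0.169]
ft_force: [0.7, -0.1, -0.7]
```

```bash
(python3 -m jog '[{"xyz":[0,0,0.4],"angular":[0,0,0]},{"xyz":[0,0,0.6],"angular":[0,0,0]},{"xyz":[0,0,0.6],"angular":[0,0,0]},{"xyz":[0,0,0.4],"angular":[0,0,0]},{"xyz":[0,0,0],"angular":[0,0,0]}]';python3 -m jog '[{"xyz":[0,0,0.4],"angular":[0,0,0]},{"xyz":[0,0,0.6],"angular":[0,0,0]},{"xyz":[0,0,0.6],"angular":[0,0,0]},{"xyz":[0,0,0.6],"angular":[0,0,0]},{"xyz":[0,0,0.3],"angular":[0,0,0]},{"xyz":[0,0,0],"angular":[0,0,0]}]') | egrep 'pos|ft'
```

```text
tool_pos: [0.4832, 0.2276, 0.1483]
ft_force: [0.1, 0.0, -1.3]
tool_pos: [0.4834, 0.2277, 0.1236]
ft_force: [-1.1, 0.2, -1.3]
```

```bash
(python3 -m jog '[{"xyz":[0,0,0.1],"angular":[0,0,0]},{"xyz":[0,0,0.1],"angular":[0,0,0]},{"xyz":[0,0,0],"angular":[0,0,0]},{"xyz":[0,0,0],"angular":[0,0,0]}]') | egrep 'pos|ft'
```

```text
tool_pos: [0.484, 0.228, 0.1227]
ft_force: [0.2, -0.2, -1.6]
```

```bash
(python3 -m jog '[{"xyz":[0,0,0.1],"angular":[0,0,0]},{"xyz":[0,0,0],"angular":[0,0,0]},{"xyz":[0,0,0],"angular":[0,0,0]}]') | egrep 'pos|ft'
```

```text
tool_pos: [0.4839, 0.228, 0.1215]
ft_force: [-0.2, -0.4, -1.5]
```

```bash
(python3 -m jog '[{"xyz":[0,0,0.08],"angular":[0,0,0]},{"xyz":[0,0,0],"angular":[0,0,0]},{"xyz":[0,0,0],"angular":[0,0,0]}]') | egrep 'pos|ft'
```

```text
tool_pos: [0.4838, 0.228, 0.1207]
ft_force: [0.4, -0.4, -1.7]
```

Within about a millimetre of the floor; release (small drop), rise.

```bash
(python3 -m jog '[{"xyz":[0,0,0.05],"angular":[0,0,0]},{"xyz":[0,0,0],"angular":[0,0,0]},{"xyz":[0,0,0],"angular":[0,0,0]}]'; python3 -m jog '[{"xyz":[0,0,0],"angular":[0,0,0]},{"xyz":[0,0,0],"angular":[0,0,0]},{"xyz":[0,0,0],"angular":[0,0,0]},{"xyz":[0,0,0],"angular":[0,0,0]},{"xyz":[0,0,0],"angular":[0,0,0]},{"xyz":[0,0,0],"angular":[0,0,0]}]' 60 10; python3 -m jog '[{"xyz":[0,0,-0.5],"angular":[0,0,0]},{"xyz":[0,0,-1.5],"angular":[0,0,0]},{"xyz":[0,0,-2],"angular":[0,0,0]},{"xyz":[0,0,-2.5],"angular":[0,0,0]},{"xyz":[0,0,-2.5],"angular":[0,0,0]},{"xyz":[0,0,-2.5],"angular":[0,0,0]},{"xyz":[0,0,-1.5],"angular":[0,0,0]},{"xyz":[0,0,0],"angular":[0,0,0]}]')| egrep '^t:|pos|ft|wid'
python3 - <<'E'
from h import *
im=camera("side");im2=camera("top")
cv2.imwrite("pics/end.png",np.hstack([cv2.resize(im[130:250,180:310],(390,360)),cv2.resize(im2[150:270,210:340],(390,360))]))
E
```

```text
t: 29.33
tool_pos: [0.4838, 0.228, 0.1206]
ft_force: [-1.4, -0.9, 5.6]
width: 0.0218
t: 29.83
tool_pos: [0.4839, 0.228, 0.1201]
ft_force: [-0.3, -0.2, -0.1]
width: 0.0525
t: 30.5
tool_pos: [0.4848, 0.229, 0.2536]
ft_force: [-0.3, 0.4, 0.2]
width: 0.0529
```

View pics/end.png

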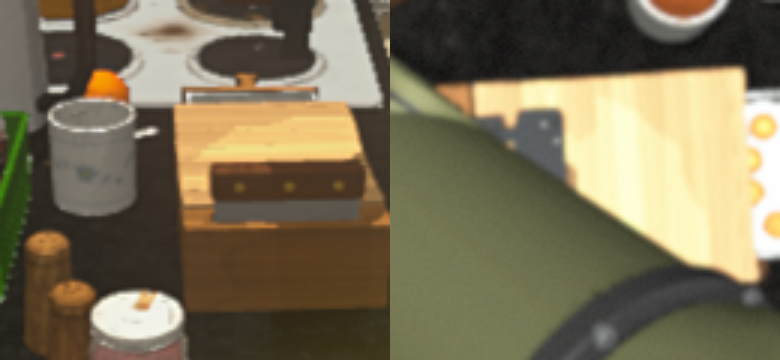

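The picture shows the scraper upright in its slot (handle at about (287,182)), all four slices in the tray (right half, x about 755–775) and the gripper clear.

```bash
python3 -c "
from cell import *
print(hand_in())"
```

```text
the job is handed in; nothing more can be done
None
```

I handed the job in at about 31 s: the tray is fully out, all four slices are in it, the scraper is back in its slot, and bearing on the board read at most about 9 N.

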